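# Make up a connection kit and a leak-test kit for the vacuum pumps

### The arm

A 7-joint arm with a two-finger parallel gripper is mounted at the origin on a cart in front of the work surface, level with it; the furniture and walls round the work are solid. World frame = base frame: x ahead of the robot, y to its left, z up, the work surface at z = 0. Lengths are in m, angles in rad, forces in N, time in s.
With the tool pointing down it reaches from about 0.4 to 0.875 m from the base axis. Payload 6.5 kg.
Tool frame: the origin (TCP) lies midway between the tips of the shut fingers; the grasp point (between the pads) lies 19 mm behind it; z points along the fingers, y is the line along which they close (so a half turn about z gives the same grasp; the last joint's range is limited). The gripper opens to 85 mm and grips with 20 to 120 N. Pads are 22 mm wide; open, the fingers measure 114 mm over their backs; the gripper's body (76 mm by 85 mm) begins 54 mm behind the grasp point. The pads swing forward as they close: fully open they stand 13 mm farther back than shut.
Start: joints at [-1.41, 0.536, -0.004, 1.538, 0.003, 1.067, -0.071], TCP at [0.146, 0.633, 0.231] pointing down, gripper open.
Joint ranges: [-2.7, 2.7], [-0.37, 2.16], [-1.27, 1.26], [0.24, 2.4], [-1.31, 4.45], [0.19, 1.91], [-2.76, 2.76]. Speed limits (rad/s): [2.39, 2.39, 3.14, 3.14, 3.14, 3.14, 3.14].

### API

Orientations are given as a unit quaternion [x, y, z, w].
In Python, from cell import robot, camera, camera_info gives the robot as it stands.
- The arm moves only by the tool apply_moves, never from a script. Its argument "rows" is text: rows parted by semicolons, each of 5 numbers parted by spaces: the shift along the world's x, y, z in mm, then the turn about the world's z in rad, then the closure, from 0 (fully open) to 1 (shut). In form: dx dy dz spin gripper; .... A call has 1 to 20 rows; each row is the pose to reach, as a shift and turn from the pose commanded when the call began; what a row does not reach only later rows make up. A row lasts 1/8 s, in which the tool goes at most 62.5 mm and 10.7 degrees, less where a joint would pass 70% of its speed; a pose out of reach is approached as far as the arm can. A call with a gripper value outside its range is refused whole. The fingers move at their own pace and stop on an object; "grip_force" is the grip in N (left out, the last holds). Time passes only in rows, so rows that repeat a pose let the fingers close. It gives the time, the measured TCP pose, the force, the opening and the grip force at its end, in the units of the state.
- robot.read_state(): the state, without advancing time (a new reading comes with each control period).
- camera(name): name is "scene" or "top"; returns the picture (420x560x3 uint8, blue, green, red); there is no depth.
- camera_info(name): a dict with "fx", "fy", "cx", "cy" (pixels), "dist" ([k1, k2, p1, p2, k3] as OpenCV has them; the pictures are not rectified), "rvec" (rotation vector, rad) and "tvec" (3), from world to camera coordinates, as OpenCV has them. Camera axes: x right, y down, z forward; pixel columns grow to the right and rows downward; lengths in m; the calibration is good to about 2 mm. A picture is of the moment at which its call begins. camera_info takes no time and is no camera call.
- robot.job_done(): hands the job in; it is judged then, once.
The state is a dict: "time_s": time; "qpos": joint angles; "qvel": joint speeds; "joint_torque": joint torques, N m; "eef_pos": TCP position; "tool_rot": TCP orientation; "wrist_force": force on the tool from outside, world axes, zero at the start; "moment": the same for the moment, N m; "finger_gap": opening from 0.0 (shut) to 1.0 (fully open); "grip_force": force on a finger pad.
Only numpy, scipy, OpenCV 4.12 (cv2) and the standard library are available. Lean on these libraries where they do the work, as an engineer would, in place of code of your own. Each camera call takes 0.05 s, during which the arm holds its last target. There are 200 camera calls.

### The job

Make up two vacuum service kits from the stock on the bench. Grey tray: pack the two flanged steel hose stubs head to tail in the long bay, first the one standing flange-down, then the flange-up one beside it with its flange overlapping the other's, both upright on the floor and no flange hanging over the bay's walls, and stand the black-capped vial in the short bay. Yellow tray: lay the timer flat, display up, lengthwise in the long bay and stand the orange-capped bottle in the short bay; leave the white-capped vial and the red-capped bottle where they are.

Things in the scene. Friction and masses are not known exactly. Their poses are not given: they have to be found in the camera images.
- grey_tray: Connection-kit tray of grey plastic, fixed, 168 x 72 mm, 20 mm high, 4 mm walls, dark grey foam floor 5 mm above the bench. Origin: centre of the underside; x along its length, z up. A 17 mm high cross wall parts two bays 64 mm wide (y -32 to 32 mm): long bay x = -80 to 28 mm (middle -26), short bay x = 32 to 80 mm (middle 56).
- yellow_tray: Leak-test-kit tray of yellow plastic, fixed, 168 x 72 mm, 20 mm high, 4 mm walls, dark grey foam floor 5 mm above the bench. Origin: centre of the underside; x along its length, z up. A 17 mm high cross wall parts two bays 64 mm wide (y -32 to 32 mm): long bay x = -80 to 12 mm (middle -34), short bay x = 16 to 80 mm (middle 48). Side walls cut down to the floor for fingers from x = -66 to -2 mm.
- stub_down_mid (a point): Steel hat-shaped hose stub that stands flange-down: a flange 56 mm across and about 7 mm thick (coned to 11 mm at the tube) at the bottom, and a tube 22 mm across rising from it; 46 mm tall in all. The point is on its axis, half-way up (23 mm above its foot). z up. Stable; grip the tube.
- stub_up_mid (a point): The same stub the other way up, standing on its 22 mm tube with the 56 mm flange on top (39 to 46 mm above its foot). The point is on its axis, 23 mm above its foot. z up. Grip the flange's rim. In the long bay the two fit only with one flange low and one high, axes at least 39 mm apart along the tray; this one overlies the other's flange, so it goes in second.
- grease_vial_mid (a point): Small white vial with a black screw cap, 23 mm across, 52 mm tall, standing. The point is on its axis, half-way up (26 mm above its foot). z up.
- leak_bottle_mid (a point): White plastic bottle with an orange screw cap, 36 mm across the body, 76 mm tall, standing; the body reaches up to about 60 mm, the cap is 22 mm across. The point is on its axis, half-way up (38 mm above its foot). z up.
- timer_mid (a point): Black bench timer with a yellow end, lying flat, display up, 50 x 76 mm and 24 mm high. The point is 12 mm above its underside, at its middle. y runs along its 76 mm length, x across its 50 mm width, z up. Either end may point either way in the bay.
- white_vial_mid (a point): Vial with a white cap, 23 mm across, 52 mm tall, standing among the stock; not wanted, leave it. The point is half-way up (26 mm).
- red_bottle_mid (a point): White bottle with a red screw cap, 48 mm across, 111 mm tall, standing among the stock; not wanted, leave it. The point is half-way up (55.5 mm).
Things that resemble listed ones, but are neither listed nor needed, are in the scene too. Leave any blue, green or purple look-alike of the part that bears stub_down_mid alone.

How it is judged:
By the outcome, as a careful person would: the job done as asked, in the order asked, and still so for the second after the job is handed in, with the robot touching nothing.
It also fails if it takes over 131 s, if anything falls off the work surface, if the arm or the gripper's body presses on something with over 40 N, if the wrist force passes 120 N, or if a joint passes its speed limit or range.

## Working session

There is one attempt and no reset: what is moved stays moved. The work goes in short steps, Python scripts to look and compute and a tool call to move; the robot and the scene stay as the last step left them, time stands still between calls to the robot, and variables do not carry over. Pictures are saved under pics/ and viewed, at most 14 in all, crops included, and the job is handed in when it is done.

Besides the shell and the picture viewer there is one more tool, called after "Call:" in YAML: its name, and indented under it one key for each argument. apply_moves: Moves the arm, as the interface text tells. Its arguments: {"type":"object","properties":{"rows":{"type":"string"},"grip_force":{"type":"number"}},"required":["rows"]}

```bash
mkdir -p pics; cat > h.py <<'E'
import numpy as np, cv2
from cell import robot, camera, camera_info
def ci(n):
    i=camera_info(n);K=np.array([[i['fx'],0,i['cx']],[0,i['fy'],i['cy']],[0,0,1.]])
    return K,np.array(i['dist'],float),np.array(i['rvec'],float),np.array(i['tvec'],float)
def ray(n,uv):
    K,d,r,t=ci(n);R=cv2.Rodrigues(r)[0]
    p=cv2.undistortPoints(np.array(uv,float).reshape(-1,1,2),K,d).reshape(-1,2)
    return -R.T@t,np.c_[p,np.ones(len(p))]@R
def plane(n,uv,z):
    c,d=ray(n,uv);s=(z-c[2])/d[:,2];return c+s[:,None]*d
def proj(n,P):
    K,d,r,t=ci(n);return cv2.projectPoints(np.array(P,float).reshape(-1,1,3),r,t,K,d)[0].reshape(-1,2)
E
python3 - <<'E'
from h import *
for n in("scene","top"):
    im=camera(n);cv2.imwrite(f"pics/{n}0.png",im)
    cv2.imwrite(f"pics/{n}0v.png",cv2.resize(im,(800,600)))
    c,_=ray(n,[[280,210]]);print(n,c,plane(n,[[280,210],[0,0],[559,0],[559,419],[0,419]],0).round(3).tolist())
s=robot.read_state();print(s['time_s'],s['eef_pos'],s['tool_rot'],s['finger_gap'])
E
```

```text
scene [-0.11177903 -0.59138022  0.64424848] [[0.576, 0.097, 0.0], [1.135, 3.968, 0.0], [4.945, 0.804, -0.0], [0.474, -0.614, 0.0], [-0.127, -0.014, 0.0]]
top [ 0.42182305 -0.00505249  0.93003733] [[0.528, 0.022, 0.0], [1.052, 0.741, -0.0], [1.06, -0.655, 0.0], [0.077, -0.597, 0.0], [0.048, 0.642, 0.0]]
0.1 [0.14608121 0.63278136 0.23047956] [ 1.13126571e-01  9.93580263e-01 -7.99668019e-04 -9.96559920e-06] 1.0019418270777116
```

View pics/top0v.png

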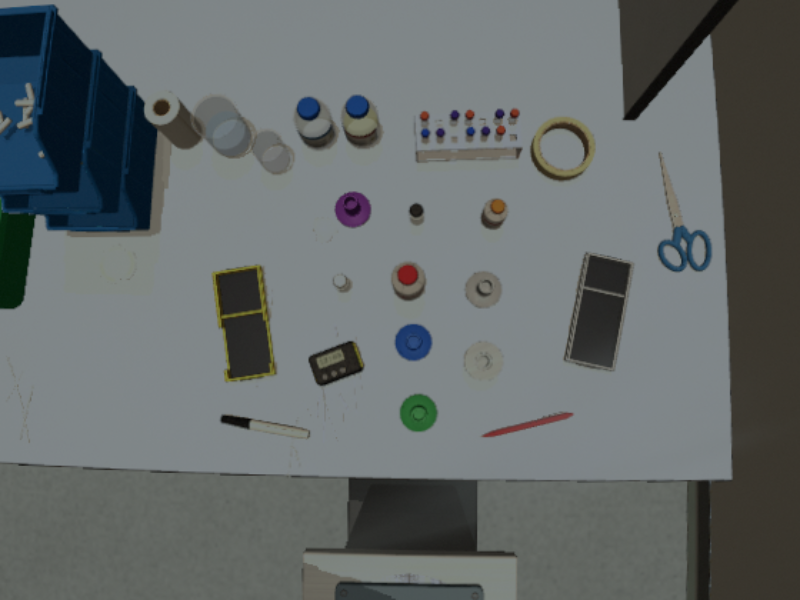

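View pics/scene0v.png

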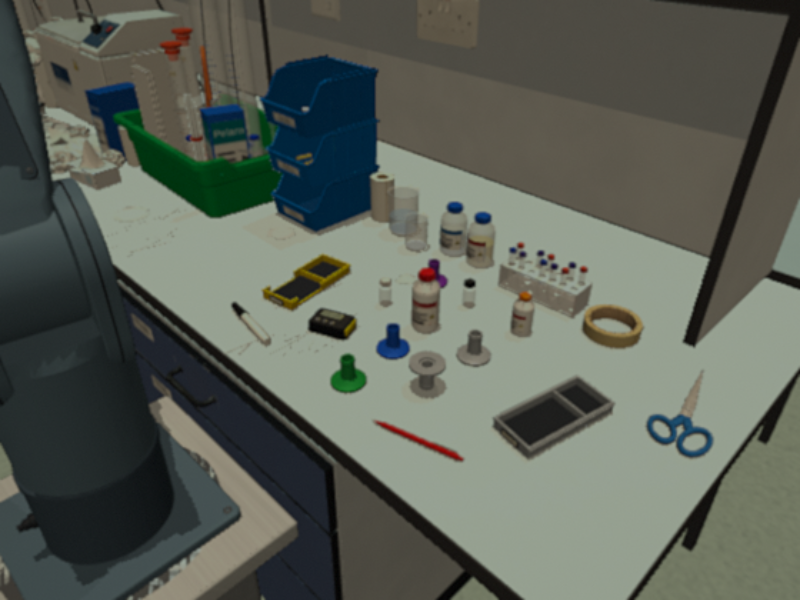

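Top view (800x600): the grey tray is at (600,312), with its short bay towards the top. The yellow tray is at (245,323), also with the short bay up. The flange-down stub is at (484,288), the flange-up stub at (484,361), and the black-capped vial at (416,211). The orange-capped bottle is at (496,210) and the timer at (336,363). Next I'll look closer and take measurements.

```bash
python3 - <<'E'
from h import *
a=cv2.imread("pics/top0.png");b=cv2.imread("pics/scene0.png")
c1=cv2.resize(a[125:300,140:460],(800,437),interpolation=cv2.INTER_CUBIC)
c2=cv2.resize(b[170:330,170:440],(800,474),interpolation=cv2.INTER_CUBIC)
g=lambda x:cv2.LUT(x,(255*(np.arange(256)/255)**.6).astype(np.uint8))
cv2.imwrite("pics/c1.png",g(c1));cv2.imwrite("pics/c2.png",g(c2))
E
```

```text
(no output)
```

View pics/c1.png

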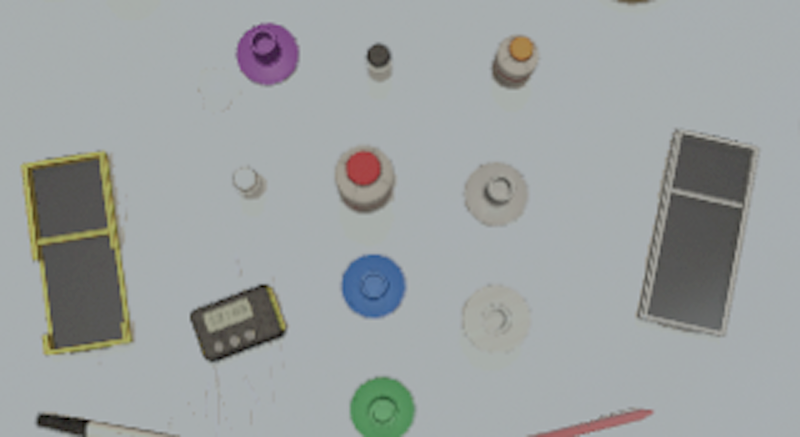

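View pics/c2.png

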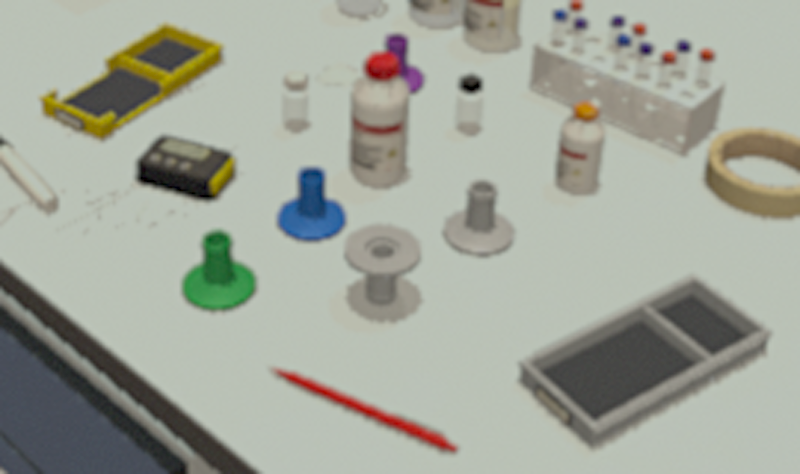

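The top crop shows the flange-up stub at about (496,319) in crop pixels, the flange-down one at (496,194), and the trays tilted a few degrees. The scene crop shows a dark disc beneath the flange-up stub at (380,298), probably a shadow. Now for the measurements by mask.

```bash
cat > m.py <<'E'
from h import *
def cut(im,box,thr):
    x0,y0,x1,y1=box;r=im[y0:y1,x0:x1];lab=cv2.cvtColor(r,cv2.COLOR_BGR2LAB).astype(float)
    b=np.r_[lab[:2].reshape(-1,3),lab[-2:].reshape(-1,3),lab[:,0],lab[:,-1]];d=np.linalg.norm(lab-np.median(b,0),axis=2)
    m=(d>thr).astype(np.uint8);n,l,s,c=cv2.connectedComponentsWithStats(m);k=1+np.argmax(s[1:,4])
    m=(l==k).astype(np.uint8);ct=max(cv2.findContours(m,0,1)[0],key=cv2.contourArea).astype(np.float32).reshape(-1,2)+[x0,y0]
    return ct.astype(np.float32)
def col(im,box,lo,hi):
    x0,y0,x1,y1=box;h=cv2.cvtColor(im[y0:y1,x0:x1],cv2.COLOR_BGR2HSV);m=cv2.inRange(h,lo,hi)
    ct=max(cv2.findContours(m,0,1)[0],key=cv2.contourArea).reshape(-1,2)+[x0,y0]
    return ct.astype(np.float32)
E
python3 - <<'E'
from m import *
a=cv2.imread("pics/top0.png");b=cv2.imread("pics/scene0.png")
def circ(name,n,ct,z):
    P=plane(n,ct,z)[:,:2].astype(np.float32);(x,y),r=cv2.minEnclosingCircle(P);e=cv2.fitEllipse(P)
    print(name,n,z,'mec',round(x,4),round(y,4),'d',round(2*r,4),'ell',np.round(e[0],4),np.round(e[1],4))
B={k:[140+v[0]/2.5,125+v[1]/2.5] for k,v in dict(fup=(496,319),fdn=(496,194),tr=(498,190),vial=(379,55),bot=(517,48)).items()}
def bx(k,w,h=None):
    u,v=B[k];h=h or w;return int(u-w),int(v-h),int(u+w),int(v+h)
for t in(8,14):
    circ('fup',"top",cut(a,bx('fup',20),t),.046); circ('fdn','top',cut(a,bx('fdn',18),t),.004)
print([a[int(v),int(u)].tolist() for u,v in B.values()])
circ('vialcap','top',col(a,(285,138,300,152),(0,0,0),(180,255,90)),.052)
circ('orange','top',col(a,(338,130,360,160),(5,120,80),(25,255,255)),.076)
circ('redcap','top',col(a,(270,180,300,205),(0,120,60),(8,255,255)),.111)
for nm,ct,z in(('yel',col(a,(140,180,200,275),(20,100,60),(35,255,255)),.02),('timer',cut(a,(210,232,262,275),40),.024),('grey',cut(a,(390,170,450,265),14),.02)):
    P=plane('top',ct,z)[:,:2].astype(np.float32);c,wh,an=cv2.minAreaRect(P);print(nm,np.round(c,4),np.round(wh,4),round(an,2), np.round(cv2.boxPoints((c,wh,an)),4).tolist())
# scene
S=lambda x,y:(170+x/2.963,170+y/2.963)
print('scene flange-up centre on z=.0425..046',plane('scene',[S(382,250)],.046).round(4),'disc z0',plane('scene',[S(381,298)],0).round(4))
print('fdn flange',plane('scene',[S(480,232)],.005).round(4),'tube top',plane('scene',[S(483,188)],.046).round(4))
print('vial cap',plane('scene',[S(471,84)],.052-.004).round(4),'bottle cap',plane('scene',[S(587,111)],.073).round(4),'timer',plane('scene',[S(187,162)],.02).round(4))
E
```

```text
fup top 0.046 mec 0.4379 -0.0989 d 0.0592 ell [ 0.4383 -0.0973] [0.0518 0.0535]
fdn top 0.004 mec 0.5467 -0.1033 d 0.0598 ell [ 0.5467 -0.1036] [0.0559 0.0571]
fup top 0.046 mec 0.4376 -0.1003 d 0.0277 ell [ 0.4384 -0.1013] [0.0208 0.0235]
fdn top 0.004 mec 0.5466 -0.1038 d 0.0584 ell [ 0.5465 -0.1036] [0.0538 0.056 ]
[[121, 130, 128], [111, 120, 122], [111, 119, 122], [27, 30, 33], [33, 85, 124]]
vialcap top 0.052 mec 0.6561 -0.0002 d 0.0217 ell [ 6.561e-01 -2.000e-04] [0.0188 0.0203]
orange top 0.076 mec 0.6577 -0.1163 d 0.0188 ell [ 0.6577 -0.1164] [0.0172 0.0176]
redcap top 0.111 mec 0.5508 0.0105 d 0.0272 ell [0.5509 0.0103] [0.0245 0.0256]
yel [0.4887 0.2573] [0.1682 0.0769] 9.93 [[0.3993000090122223, 0.2806999981403351], [0.4124999940395355, 0.20499999821186066], [0.5781999826431274, 0.23399999737739563], [0.5649999976158142, 0.30970001220703125]]
timer [0.4311 0.1144] [0.0488 0.0754] 20.44 [[0.3950999975204468, 0.1412000060081482], [0.4214000105857849, 0.0706000030040741], [0.46720001101493835, 0.08760000020265579], [0.4408000111579895, 0.1582999974489212]]
grey [ 0.5143 -0.2759] [0.0801 0.1727] 78.27 [[0.42170000076293945, -0.29760000109672546], [0.5906999707221985, -0.3327000141143799], [0.6069999933242798, -0.2542000114917755], [0.43790000677108765, -0.2190999984741211]]
scene flange-up centre on z=.0425..046 [[ 0.4346 -0.1024  0.046 ]] disc z0 [[ 0.4354 -0.1025  0.    ]]
fdn flange [[ 0.5435 -0.1077  0.005 ]] tube top [[ 0.5452 -0.1055  0.046 ]]
vial cap [[ 0.6527 -0.0033  0.048 ]] bottle cap [[ 0.6561 -0.1195  0.073 ]] timer [[0.4267 0.1095 0.02  ]]
```

```bash
cat > tray.py <<'E'
from m import *
def tray(im,box,name,s):
    # foam mask; s=+1 if camera lies on the tray's +y side (grey), -1 if on its -y side (yellow)
    x0,y0,x1,y1=box;g=cv2.cvtColor(im[y0:y1,x0:x1],cv2.COLOR_BGR2GRAY);sat=cv2.cvtColor(im[y0:y1,x0:x1],cv2.COLOR_BGR2HSV)
    m=((g<70)&(sat[...,1]<90)).astype(np.uint8);m=cv2.morphologyEx(m,cv2.MORPH_OPEN,np.ones((3,3)))
    n,l,st,c=cv2.connectedComponentsWithStats(m);ks=1+np.argsort(-st[1:,4])[:2]
    for k in ks:
        ct=max(cv2.findContours((l==k).astype(np.uint8),0,1)[0],key=cv2.contourArea).reshape(-1,2)+[x0,y0]
        for z in(.005,.02):
            P=plane('top',ct,z)[:,:2].astype(np.float32);r=cv2.minAreaRect(P);print(name,k,st[k,4],z,np.round(r[0],4),np.round(r[1],4),round(r[2],2),np.round(cv2.boxPoints(r),4).tolist())
E
python3 - <<'E'
from tray import *
a=cv2.imread("pics/top0.png")
tray(a,(390,170,450,265),'grey',1);tray(a,(145,180,200,272),'yel',-1)
E
```

```text
grey 2 1480 0.005 [ 0.4907 -0.2778] [0.0653 0.1085] 78.31 [[0.4309999942779541, -0.2987000048160553], [0.5371999740600586, -0.3206999897956848], [0.5504999756813049, -0.25679999589920044], [0.4442000091075897, -0.23479999601840973]]
grey 2 1480 0.02 [ 0.4896 -0.2733] [0.0642 0.1067] 78.31 [[0.4309000074863434, -0.2939999997615814], [0.5353999733924866, -0.3156000077724457], [0.5483999848365784, -0.25270000100135803], [0.4438999891281128, -0.23109999299049377]]
grey 1 652 0.005 [ 0.5723 -0.2945] [0.0652 0.0495] 78.44 [[0.5414999723434448, -0.3215000033378601], [0.5899999737739563, -0.3314000070095062], [0.6031000018119812, -0.26750001311302185], [0.5546000003814697, -0.2574999928474426]]
grey 1 652 0.02 [ 0.5699 -0.2898] [0.0642 0.0487] 78.44 [[0.5396000146865845, -0.31630000472068787], [0.5873000025749207, -0.3260999917984009], [0.6001999974250793, -0.2632000148296356], [0.5525000095367432, -0.2535000145435333]]
yel 2 1153 0.005 [0.456  0.2534] [0.09   0.0625] 9.88 [[0.40630000829696655, 0.27639999985694885], [0.4169999957084656, 0.21490000188350677], [0.5056999921798706, 0.23029999434947968], [0.4950000047683716, 0.29190000891685486]]
yel 2 1153 0.02 [0.4554 0.2492] [0.0885 0.0615] 9.88 [[0.4065999984741211, 0.2718999981880188], [0.4171000123023987, 0.21130000054836273], [0.5042999982833862, 0.226500004529953], [0.49380001425743103, 0.2870999872684479]]
yel 1 721 0.005 [0.537  0.2695] [0.0603 0.0593] 9.69 [[0.5023000240325928, 0.2935999929904938], [0.5121999979019165, 0.23520000278949738], [0.5716999769210815, 0.24539999663829803], [0.5616999864578247, 0.30379998683929443]]
yel 1 721 0.02 [0.5351 0.2651] [0.0594 0.0583] 9.69 [[0.5009999871253967, 0.2888000011444092], [0.5108000040054321, 0.2312999963760376], [0.5692999958992004, 0.24130000174045563], [0.559499979019165, 0.298799991607666]]
```

Call:
apply_moves:
  rows: "40 -50 0 0.02 0; 80 -100 0 0.02 0; 115 -152 0 0.02 0; 145 -207 0 0.02 0; 175 -262 0 0.02 0; 205 -317 0 0.02 0; 235 -372 0 0.02 0; 262 -428 0 0.02 0; 288 -484 0 0.02 0; 314 -540 0 0.02 0; 340 -596 0 0.02 0; 365 -650 0 0.02 0; 385 -700 -20 0.02 0; 399 -736 -40 0.02 0; 399 -736 -60 0.02 0; 399 -736 -70 0.02 0; 399 -736 -70 0.02 0; 399 -736 -70 0.02 0"
  grip_force: 40

```text
time_s: 2.35
eef_pos: [0.5456, -0.1021, 0.162]
tool_rot: [0.103, 0.995, 0.0, 0.001]
wrist_force: [0.2, 1.0, -0.0]
finger_gap: 1.003
grip_force: 0.0
```

```bash
python3 - <<'E'
from h import *
s=robot.read_state();p=np.array(s['eef_pos']);print(p)
out=[]
for n in("top","scene"):
    im=camera(n);cv2.imwrite(f"pics/{n}1.png",im)
    q=proj(n,[p,[.5467,-.1037,.046]]);print(n,q.round(1).tolist())
    u,v=q[0].astype(int);x0,y0=max(u-50,0),max(v-45,0);c=im[y0:y0+90,x0:x0+100];print(x0,y0)
    c=cv2.resize(c,(400,360),interpolation=cv2.INTER_CUBIC)
    for w in q: cv2.drawMarker(c,(int((w[0]-x0+.5)*4),int((w[1]-y0+.5)*4)),(0,0,255),0,10)
    out.append(c)
cv2.imwrite("pics/f1.png",np.hstack(out))
E
```

```text
[ 0.5456331 -0.102115   0.1620405]
top [[346.4, 191.4], [340.1, 199.6]]
296 146
scene [[335.8, 189.2], [332.8, 232.8]]
285 144
```

View pics/f1.png

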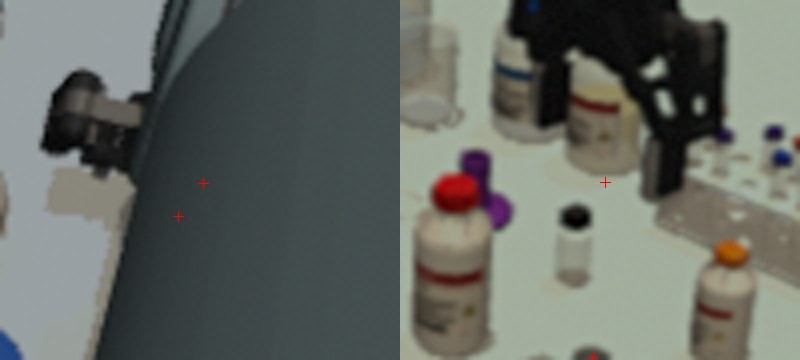

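The arm hides the top view here, but the scene view puts the TCP marker midway between the fingers, above the stub at about (590,350). That agrees with my measurements, so I'll go down on the tube.

Call:
apply_moves:
  rows: "0 -2 -50 0 0; 0 -2 -100 0 0; 0 -2 -130 0 0; 0 -2 -144 0 0; 0 -2 -146 0 0; 0 -2 -146 0 0.5; 0 -2 -146 0 1; 0 -2 -146 0 1; 0 -2 -146 0 1; 0 -2 -146 0 1; 0 -2 -146 0 1; 0 -2 -146 0 1"
  grip_force: 40

```text
time_s: 3.95
eef_pos: [0.5455, -0.1047, 0.016]
tool_rot: [0.103, 0.995, 0.0, 0.0]
wrist_force: [-1.2, 0.7, 5.4]
finger_gap: 0.248
grip_force: 38.9
```

Call:
apply_moves:
  rows: "0 0 20 0 1; 0 0 60 0 1; 0 0 80 0 1; -20 -40 80 0 1; -40 -85 80 0 1; -62 -130 80 0 1; -79 -165 80 0 1; -79 -165 60 0 1; -79 -165 40 0 1; -79 -165 30 0 1; -79 -165 30 0 1; -79 -165 30 0 1"

```text
time_s: 5.45
eef_pos: [0.4667, -0.2699, 0.0461]
tool_rot: [0.103, 0.995, -0.0, 0.001]
wrist_force: [0.4, 0.1, -1.1]
finger_gap: 0.252
grip_force: 39.5
```

```bash
python3 - <<'E'
from h import *
p=np.array(robot.read_state()['eef_pos']);print(p)
t=np.radians(-11.7);R=np.array([[np.cos(t),-np.sin(t)],[np.sin(t),np.cos(t)]])
loc=np.array([[-84,-36],[84,-36],[84,36],[-84,36],[28,-36],[28,36]])/1e3
W=np.c_[loc@R.T+[.5138,-.2792],np.full(6,.02)]
im=camera("scene");cv2.imwrite("pics/scene2.png",im);tp=camera("top");cv2.imwrite("pics/top2.png",tp)
def show(n,im,box,k):
    x0,y0,x1,y1=box;c=cv2.resize(im[y0:y1,x0:x1],None,fx=k,fy=k,interpolation=cv2.INTER_CUBIC)
    for w in proj(n,W): cv2.drawMarker(c,(int((w[0]-x0+.5)*k),int((w[1]-y0+.5)*k)),(0,0,255),0,12)
    return cv2.LUT(c,(255*(np.arange(256)/255)**.6).astype(np.uint8))
a=show("scene",im,(335,220,435,330),4);b=show("top",tp,(380,160,470,270),4)
cv2.imwrite("pics/g2.png",np.hstack([a,b]))
E
```

```text
[ 0.46670576 -0.26986735  0.0461149 ]
```

View pics/g2.png

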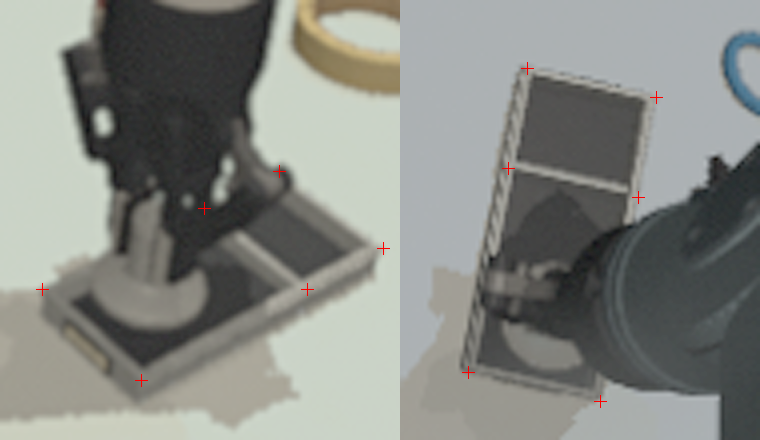

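The top view shows the flange over the bay with the predicted corners on the tray's rim. The scene view shows the corner markers about 2 px high, which is calibration. Next I'll compare the held flange with its prediction in both views.

```bash
python3 - <<'E'
from h import *
a=np.linspace(0,2*np.pi,180);
for n,o in(("top",(380,160,400)),("scene",(335,220,0))):
  for z in(.030,.036):
    q=proj(n,np.c_[.4667+.028*np.cos(a),-.2699+.028*np.sin(a),np.full(180,z)])
    d=(q-[o[0],o[1]]+.5)*4+[o[2],0];print(n,z,'L R T B',d[:,0].min().round(),d[:,0].max().round(),d[:,1].min().round(),d[:,1].max().round())
E
python3 - <<'E'
import cv2,numpy as np
im=cv2.imread('pics/top2.png').astype(int).sum(2)//3
print(im[232:256:1,400:432:1])
sc=cv2.imread('pics/scene2.png').astype(int).sum(2)//3
print(sc[290,350:395]);print(sc[280:308,372])
E
```

```text
top 0.03 L R T B 501.0 606.0 267.0 374.0
top 0.036 L R T B 504.0 609.0 266.0 374.0
scene 0.03 L R T B 91.0 206.0 251.0 332.0
scene 0.036 L R T B 92.0 208.0 242.0 323.0
[[ 34  34  49  65  76  70  56  59  60  61  54  40  42  41  42  42  38  33
   25  14  11  12  13  14  13  12  21  22  21  20  20  33]
 [ 23  23  30  43  47  45  41  47  47  49  48  39  40  41  42  42  38  33
   25  12  11  13  15  12  14  16  20  21  15  16  21  33]
 [ 18  23  29  39  31  28  21  22  33  38  31  30  32  32  31  31  31  26
   22  13  14  14  15  16  14  15  18  20  18  22  23  32]
 [ 16  26  31  42  30  27  20  24  41  41  26  20  23  19  17  17  20  18
   16  15  14  16  15  15  15  17  17  16  22  27  24  31]
 [ 36  22  30  32  27  25  21  31  45  39  25  21  21  21  18  16  17  16
   16  17  17  16  16  16  16  17  17  17  23  27  25  28]
 [ 67  33  25  20  20  17  19  35  48  36  23  20  22  24  20  18  18  18
   19  18  16  17  19  17  17  20  17  19  24  28  25  28]
 [ 83  41  25  18  14  14  14  27  36  27  19  19  21  21  21  21  18  20
   18  19  20  20  19  18  18  19  19  20  24  28  28  28]
 
[... 1785 characters left out ...]
  49  55  57  57
   58  58  56  56  50  44  43  42  42  46  40  36  36  35]
 [ 71  68  68  71  80  82  76  72  69  66  52  44  43  42  42  42  43  43
   44  44  43  42  43  42  43  42  44  49  43  62  42  35]
 [ 91  91  86  62  54  61  61  65  74  83  79  76  72  64  56  49  43  41
   43  43  43  44  43  43  43  44  45  49  47  77  71  53]
 [105 104 103  94  88  74  60  64  54  63  61  64  70  79  82  78  74  73
   66  53  47  45  44  45  43  44  47  50  51  81  76  98]]
[83 77 75 73 72 70 69 66 70 76 78 79 81 80 81 81 81 80 80 79 75 69 64 67
 71 67 48 30 26 40 59 73 80 86 87 73 47 24 21 23 22 23 22 22 23]
[65 61 60 58 59 59 54 56 57 60 64 80 96 94 89 88 88 88 93 97 89 66 39 22
 18 22 19 18]
```

Call:
apply_moves:
  rows: "0 0 -12 0 1; 0 0 -20 0 1; 0 0 -24 0 1; 0 0 -25 0 1; 0 0 -25 0 1; 0 0 -25 0 0.65; 0 0 -25 0 0.55; 0 0 -25 0 0.5; 0 0 -25 0 0.5; 0 0 0 0 0.5; 0 0 40 0 0.4; 0 0 75 0 0.2; -10 50 75 0 0; -20 100 75 0 0; -28 150 75 0 0; -30 168 75 0 0; -30 168 75 0 0; -30 168 75 0 0"

```text
time_s: 7.8
eef_pos: [0.4365, -0.1028, 0.1204]
tool_rot: [0.104, 0.995, -0.0, 0.0]
wrist_force: [0.1, -0.9, -0.3]
finger_gap: 1.002
grip_force: 0.0
```

```bash
python3 - <<'E'
from h import *
p=np.array(robot.read_state()['eef_pos']);print(p)
im=camera("scene");cv2.imwrite("pics/scene3.png",im);tp=camera("top");cv2.imwrite("pics/top3.png",tp)
c=lambda im,b:cv2.resize(im[b[1]:b[3],b[0]:b[2]],None,fx=4,fy=4,interpolation=cv2.INTER_CUBIC)
o=np.hstack([c(im,(335,220,435,330)),c(tp,(380,160,470,270))])
cv2.imwrite("pics/g3.png",cv2.LUT(o,(255*(np.arange(256)/255)**.6).astype(np.uint8)))
E
```

```text
[ 0.43646076 -0.1028196   0.12041707]
```

View pics/g3.png

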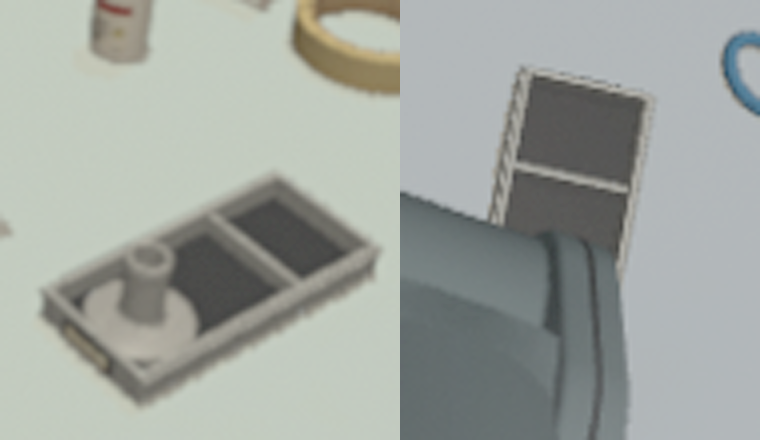

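Scene view: the first stub stands upright in the grey tray's near end at about (148,300), with its flange inside the walls. Next is the flange-up stub.

Call:
apply_moves:
  rows: "0 1 -40 0 0; 0 1 -80 0 0; 0 1 -96 0 0; 0 1 -99 0 0; 0 1 -99 0 0; 0 1 -99 0 0.3; 0 1 -99 0 1; 0 1 -99 0 1; 0 1 -99 0 1; 0 1 -99 0 1; 0 1 -99 0 1; 0 1 -95 0 1; 0 1 -60 0 1; 0 1 -20 0 1; 0 1 0 0 1; 0 1 0 0 1; 0 1 0 0 1"
  grip_force: 50

```text
time_s: 10.02
eef_pos: [0.4355, -0.1004, 0.1196]
tool_rot: [0.103, 0.995, 0.0, -0.001]
wrist_force: [-0.8, -0.1, -1.9]
finger_gap: 0.632
grip_force: 53.6
```

```bash
python3 - <<'E'
from h import *
im=camera("scene");cv2.imwrite("pics/scene4.png",im)
p=np.array(robot.read_state()['eef_pos']);print(p,proj("scene",[p]))
c=im[150:290,220:350];cv2.imwrite("pics/g4.png",cv2.LUT(cv2.resize(c,None,fx=4,fy=4,interpolation=cv2.INTER_CUBIC),(255*(np.arange(256)/255)**.6).astype(np.uint8)))
E
```

```text
[ 0.43528417 -0.10041256  0.11935568] [[299.4807923  225.94842612]]
```

View pics/g4.png

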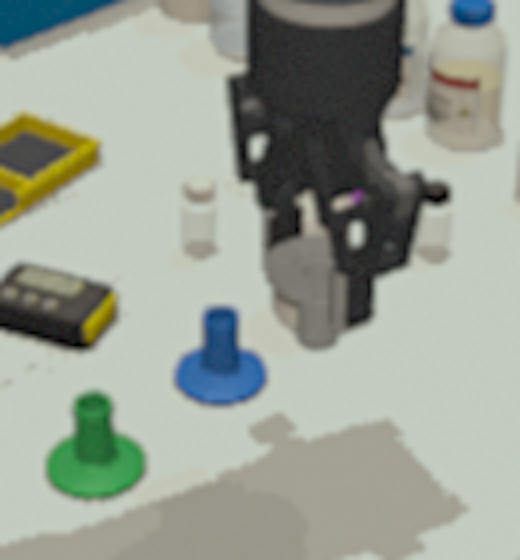

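The stub is held, with its foot at about (318,340), but the flange's left side looks odd. I'll check it for tilt at a larger scale with the expected outline drawn in.

```bash
python3 - <<'E'
from h import *
im=cv2.imread("pics/scene4.png");x0,y0,x1,y1=275,190,335,245;k=10
c=cv2.resize(im[y0:y1,x0:x1],None,fx=k,fy=k,interpolation=cv2.INTER_CUBIC)
c=cv2.LUT(c,(255*(np.arange(256)/255)**.5).astype(np.uint8))
a=np.linspace(0,2*np.pi,60);f=.0985
for r,z in((.028,.046),(.028,.039),(.011,0)):
    q=proj("scene",np.c_[.4353+r*np.cos(a),-.1004+r*np.sin(a),np.full(60,f+z)])
    for w in q: cv2.circle(c,(int((w[0]-x0+.5)*k),int((w[1]-y0+.5)*k)),1,(0,0,255),-1)
cv2.imwrite("pics/g5.png",c)
E
```

```text
(no output)
```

View pics/g5.png

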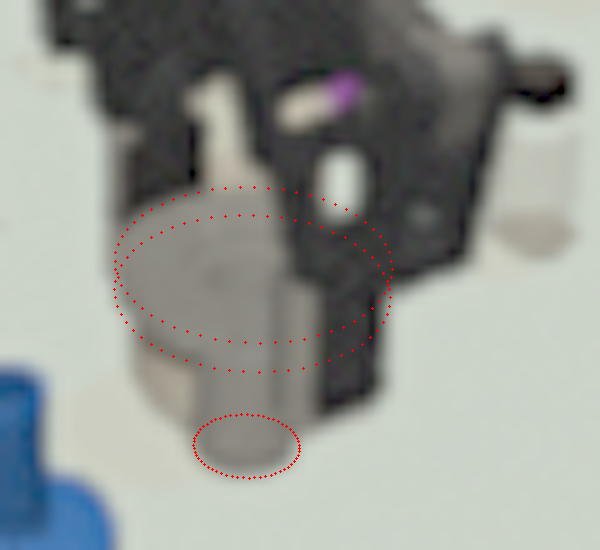

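The stub is upright and matches the expected outline: foot ellipse at (246,446) and flange at (250,270). Carrying it to the tray.

Call:
apply_moves:
  rows: "20 -45 0 0 1; 40 -90 0 0 1; 58 -135 0 0 1; 74 -177 0 0 1; 74 -177 0 0 1; 74 -177 -25 0 1; 74 -177 -50 0 1; 74 -177 -70 0 1; 74 -177 -80 0 1; 74 -177 -80 0 1; 74 -177 -80 0 1"

```text
time_s: 11.45
eef_pos: [0.5107, -0.278, 0.041]
tool_rot: [0.103, 0.995, -0.0, 0.001]
wrist_force: [0.8, 1.0, -1.4]
finger_gap: 0.628
grip_force: 53.6
```

```bash
cat > look.py <<'E'
import sys
from h import *
# python3 look.py tag box_scene box_top
p=np.array(robot.read_state()['eef_pos']);print(p)
o=[]
for n,s in zip(("scene","top"),sys.argv[2:]):
    b=[int(v) for v in s.split(',')];im=camera(n);cv2.imwrite(f"pics/{n}_{sys.argv[1]}.png",im)
    o.append(cv2.resize(im[b[1]:b[3],b[0]:b[2]],(400,400*(b[3]-b[1])//(b[2]-b[0])),interpolation=cv2.INTER_CUBIC))
h=max(x.shape[0] for x in o);o=[cv2.copyMakeBorder(x,0,h-x.shape[0],0,0,0) for x in o]
cv2.imwrite(f"pics/v_{sys.argv[1]}.png",cv2.LUT(np.hstack(o),(255*(np.arange(256)/255)**.6).astype(np.uint8)))
E
python3 look.py a 335,220,435,330 380,160,480,270
```

```text
[ 0.51068392 -0.27800328  0.04098149]
```

View pics/v_a.png

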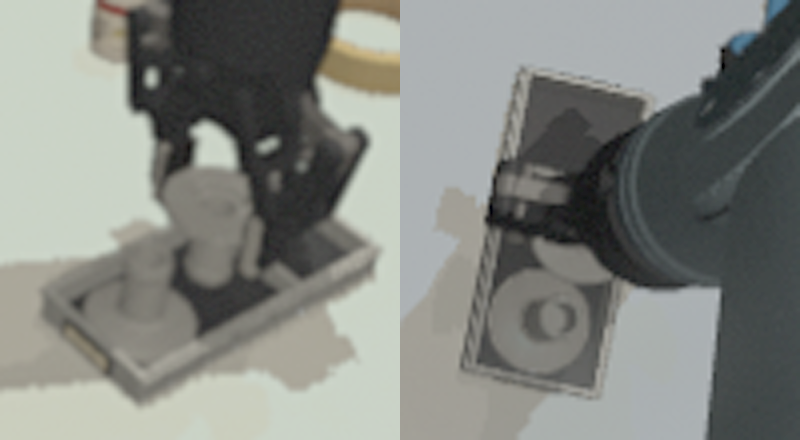

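Call:
apply_moves:
  rows: "0 0 -8 0 1; 0 0 -13 0 1; 0 0 -15 0 1; 0 0 -15 0 1; 0 0 -15 0 0.3; 0 0 -15 0 0.2; 0 0 -15 0 0.15; 0 0 -15 0 0.15; 0 0 -5 0 0.15; 0 0 35 0 0.15; 0 0 90 0 0.3; 0 0 110 0 0.4; 30 50 110 0 0.45; 60 105 110 0 0.45; 90 160 110 0 0.45; 115 215 110 0 0.45; 140 265 110 0 0.45; 143 276 80 0 0.45; 143 276 60 0 0.45; 143 276 60 0 0.45"
  grip_force: 30

```text
time_s: 14.05
eef_pos: [0.6513, -0.0035, 0.0989]
tool_rot: [0.104, 0.995, -0.001, -0.002]
wrist_force: [-1.3, -0.5, 0.7]
finger_gap: 0.55
grip_force: 0.0
```

```bash
python3 look.py b 260,150,440,330 330,130,480,270
```

```text
[ 0.65133738 -0.00350358  0.09885657]
```

View pics/v_b.png

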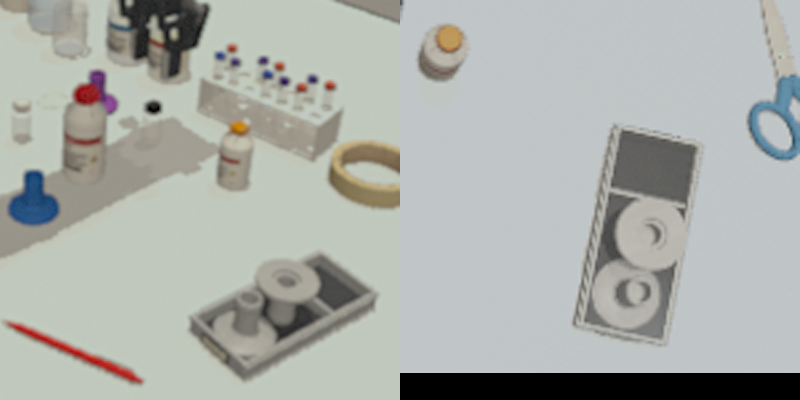

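The scene and top views show both stubs upright in the long bay, with the second flange overlying the first and inside the walls. Next, the vial.

Call:
apply_moves:
  rows: "1 1 -20 0 0.45; 1 1 -50 0 0.45; 1 1 -75 0 0.45; 1 1 -84 0 0.45; 1 1 -85 0 0.45; 1 1 -85 0 0.8; 1 1 -85 0 1; 1 1 -85 0 1; 1 1 -85 0 1; 1 1 -85 0 1"
  grip_force: 30

```text
time_s: 15.4
eef_pos: [0.6551, -0.0008, 0.0165]
tool_rot: [0.103, 0.995, 0.0, 0.001]
wrist_force: [-0.4, -0.9, 6.4]
finger_gap: 0.251
grip_force: 29.9
```

```bash
python3 - <<'E'
from m import *
t=cv2.imread("pics/top_b.png");q=[[423.4,217.4]]
P=plane("top",q,.051)[0,:2]
th=np.radians(-11.7);R=np.array([[np.cos(th),-np.sin(th)],[np.sin(th),np.cos(th)]])
print('up stub local',R.T@(P-[.5148,-.2782]))
P=plane("top",[[330+(626-400)/2.667-.3,130+294/2.667-.3]],.010)[0,:2];print('down local',R.T@(P-[.5148,-.2782]))
print('targets: vial',[.5133,-.2787]+R@[.056,0])
E
```

```text
up stub local [-0.00346703  0.00149663]
down local [-4.89036737e-02 -2.26324591e-05]
targets: vial [ 0.56813648 -0.29005609]
```

Call:
apply_moves:
  rows: "0 0 20 0 1; 0 0 70 0 1; 0 0 110 0 1; -12 -40 110 0 1; -28 -95 110 0 1; -45 -150 110 0 1; -62 -205 110 0 1; -78 -258 110 0 1; -87 -289 110 0 1; -87 -289 80 0 1; -87 -289 45 0 1; -87 -289 25 0 1; -87 -289 22 0 1; -87 -289 22 0 1; -87 -289 22 0 1"

```text
time_s: 17.27
eef_pos: [0.5681, -0.2901, 0.0386]
tool_rot: [0.103, 0.995, -0.0, 0.001]
wrist_force: [0.5, -0.5, -1.1]
finger_gap: 0.251
grip_force: 29.6
```

Call:
apply_moves:
  rows: "0 0 -8 0 1; 0 0 -14 0 1; 0 0 -17 0 1; 0 0 -17 0 1; 0 0 -17 0 0.7; 0 0 -17 0 0.62; 0 0 -17 0 0.6; 0 0 -17 0 0.6; 0 0 -5 0 0.6; 0 0 40 0 0.6; 0 0 80 0 0.4; 20 40 80 0 0.25; 45 90 80 0 0.25; 70 140 80 0 0.25; 88 172 80 0 0.25; 88 173 60 0 0.25; 88 173 60 0 0.25"
  grip_force: 35

```text
time_s: 19.4
eef_pos: [0.6533, -0.1173, 0.0959]
tool_rot: [0.103, 0.995, -0.0, -0.002]
wrist_force: [0.1, -0.8, -0.0]
finger_gap: 0.747
grip_force: 0.0
```

```bash
python3 look.py c 310,180,450,330 380,130,480,270
```

```text
[ 0.65331    -0.11731029  0.09590767]
```

View pics/v_c.png

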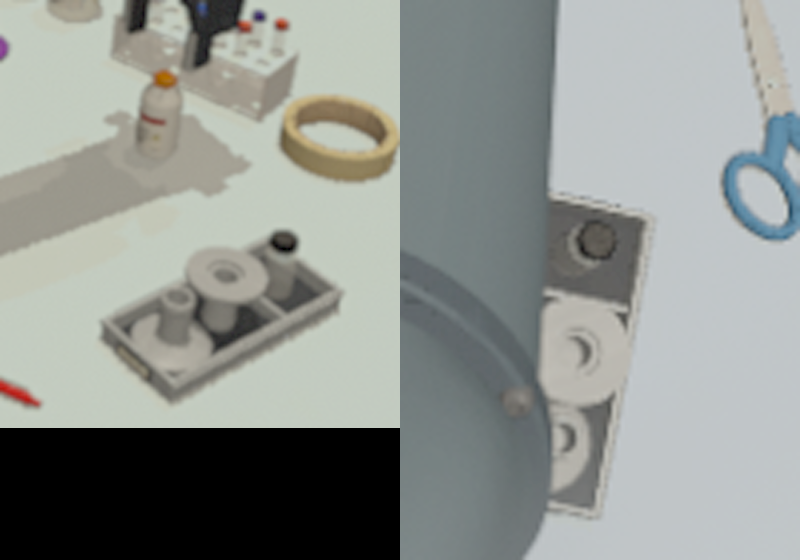

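The grey kit is complete: the vial stands in the short bay, with its black cap at (284,241) in the scene crop. Next, the orange-capped bottle.

Call:
apply_moves:
  rows: "0 0 -20 0 0.25; 0 0 -45 0 0.25; 0 0 -65 0 0.25; 0 0 -72 0 0.25; 0 0 -74 0 0.25; 0 0 -74 0 0.6; 0 0 -74 0 1; 0 0 -74 0 1; 0 0 -74 0 1; 0 0 -74 0 1; 0 0 -74 0 1"
  grip_force: 35

```text
time_s: 20.88
eef_pos: [0.656, -0.1168, 0.0243]
tool_rot: [0.103, 0.995, -0.0, 0.001]
wrist_force: [-0.9, -0.0, 5.8]
finger_gap: 0.401
grip_force: 35.4
```

Call:
apply_moves:
  rows: "0 0 20 0 1; 0 0 70 0 1; 0 0 125 0 1; 0 0 135 0 1; -12 40 135 0 1; -28 95 135 0 1; -45 150 135 0 1; -62 205 135 0 1; -80 260 135 0 1; -97 315 135 0 1; -113 362 135 0 1; -121 384 120 0 1; -121 384 80 0 1; -121 384 45 0 1; -121 384 30 0 1; -121 384 28 0 1; -121 384 28 0 1; -121 384 28 0 1"

```text
time_s: 23.12
eef_pos: [0.5351, 0.2677, 0.0525]
tool_rot: [0.103, 0.995, 0.001, 0.001]
wrist_force: [-0.8, -0.4, 0.2]
finger_gap: 0.4
grip_force: 35.0
```

```bash
python3 look.py d 170,150,270,240 130,150,280,290
```

```text
[0.53509663 0.26765833 0.05253751]
```

View pics/v_d.png

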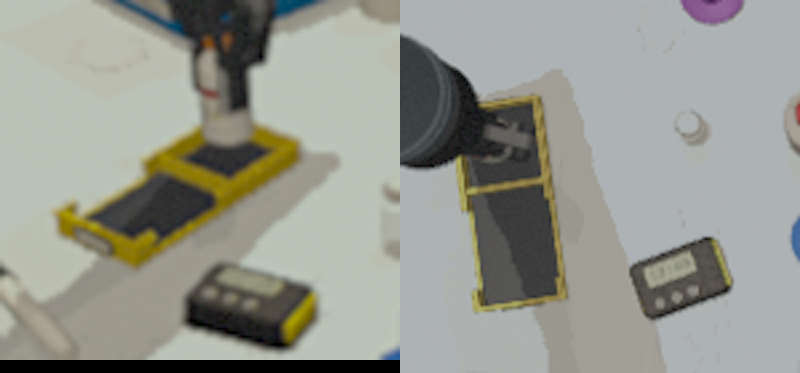

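The scene view shows the bottle above the short bay's middle, clear of the walls. I'll lower and release it, then go to the timer.

Call:
apply_moves:
  rows: "0 0 -12 0 1; 0 0 -20 0 1; 0 0 -23 0 1; 0 0 -23 0 1; 0 0 -23 0 0.55; 0 0 -23 0 0.45; 0 0 -23 0 0.4; 0 0 -23 0 0.4; 0 0 0 0 0.4; 0 0 50 0 0.4; 0 0 90 0 0.3; -20 -30 90 -0.15 0; -45 -70 90 -0.32 0; -70 -110 90 -0.5 0; -95 -140 90 -0.68 0; -106 -154 80 -0.86 0; -106 -154 40 -1.01 0; -106 -154 0 -1.01 0; -106 -154 0 -1.01 0; -106 -154 0 -1.01 0"
  grip_force: 40

```text
time_s: 25.72
eef_pos: [0.4288, 0.1133, 0.0522]
tool_rot: [0.572, 0.82, 0.0, 0.0]
wrist_force: [0.6, -0.3, -0.8]
finger_gap: 1.001
grip_force: 0.0
```

```bash
python3 - <<'E'
from m import *
s=robot.read_state();p=np.array(s['eef_pos']);q=s['tool_rot'];print(p,np.degrees(np.arctan2(q[1]**2-q[0]**2,2*q[0]*q[1])))
a=camera("top");cv2.imwrite("pics/top_e.png",a);b=camera("scene");cv2.imwrite("pics/scene_e.png",b)
ct=col(a,(140,170,200,215),(5,120,80),(20,255,255));P=plane("top",ct,.081)[:,:2].astype(np.float32);print('orange cap',cv2.minEnclosingCircle(P))
E
```

```text
[0.42884125 0.11330803 0.05224832] 20.26860135762923
orange cap ((0.5366057753562927, 0.2668397128582001), 0.00986933708190918)
```

Call:
apply_moves:
  rows: "0 0 -20 0 0; 0 0 -40 0 0; 0 0 -48 0 0; 0 0 -50 0 0; 0 0 -50 0 0.2; 0 0 -50 0 0.4; 0 0 -50 0 1; 0 0 -50 0 1; 0 0 -50 0 1; 0 0 -50 0 1; 0 0 -45 0 1; 0 0 -20 0 1; 0 0 20 0 1; 0 0 40 0 1; 0 0 40 0 1"
  grip_force: 40

```text
time_s: 27.7
eef_pos: [0.4289, 0.1139, 0.0924]
tool_rot: [0.571, 0.821, 0.001, 0.001]
wrist_force: [0.2, 0.4, -1.5]
finger_gap: 0.578
grip_force: 42.1
```

Call:
apply_moves:
  rows: "4 20 10 0.17 1; 8 45 10 0.34 1; 12 70 10 0.51 1; 16 95 10 0.68 1; 20 118 10 0.86 1; 24 134 10 1.04 1; 25 139 10 1.22 1; 25 139 10 1.39 1; 25 139 -10 1.39 1; 25 139 -35 1.39 1; 25 139 -50 1.39 1; 25 139 -50 1.39 1; 25 139 -50 1.39 1"

```text
time_s: 29.32
eef_pos: [0.4535, 0.2525, 0.0416]
tool_rot: [-0.086, 0.996, 0.0, 0.0]
wrist_force: [-0.2, 0.6, -0.9]
finger_gap: 0.572
grip_force: 42.1
```

```bash
python3 - <<'E'
from m import *
s=robot.read_state();p=np.array(s['eef_pos']);q=s['tool_rot'];print(p,np.degrees(np.arctan2(q[1]**2-q[0]**2,2*q[0]*q[1])))
E
python3 look.py e2 150,130,270,240 130,150,280,290; rm pics/v_e2.png
python3 - <<'E'
from m import *
# timer foot corners predicted vs yellow-end colour of the timer in the scene view
b=cv2.imread("pics/scene_e2.png");h=cv2.cvtColor(b,cv2.COLOR_BGR2HSV)
m=cv2.inRange(h,(20,120,60),(35,255,255));n,l,st,c=cv2.connectedComponentsWithStats(m)
print([(st[k].tolist(),c[k].round(1).tolist()) for k in range(1,n) if st[k,4]>15])
t=np.radians(9.9);R=np.array([[np.cos(t),-np.sin(t)],[np.sin(t),np.cos(t)]])
p=robot.read_state()['eef_pos']
print('tray corners',proj("scene",np.c_[np.array([[-.084,-.036],[.084,-.036],[.084,.036],[-.084,.036]])@R.T+[.4873,.2588],np.full(4,.02)]).round(1).tolist())
print('timer',proj("scene",np.c_[np.array([[-.038,-.025],[.038,-.025],[-.038,.025],[-.038,-.025]])@R.T+np.array(p[:2]),[p[2]-.002,p[2]-.002,p[2]+.022,p[2]+.022]]).round(1).tolist())
E
```

```text
[0.45345988 0.25250265 0.04162805] 99.92425249469642
[0.45345988 0.25250265 0.04162805]
[([184, 181, 61, 36, 424], [217.5, 199.4]), ([409, 214, 40, 29, 409], [427.9, 232.7])]
tray corners [[203.2, 211.0], [245.0, 184.2], [225.6, 176.8], [183.0, 202.1]]
timer [[202.6, 201.1], [222.6, 188.8], [187.5, 187.1], [201.7, 193.0]]
```

Call:
apply_moves:
  rows: "0 0 -15 0 1; 0 0 -26 0 1; 0 0 -32 0 1; 0 0 -34 0 1; 0 0 -34 0 1; 0 0 -34 0 0.35; 0 0 -34 0 0.25; 0 0 -34 0 0.2; 0 0 -34 0 0.2; 0 0 -15 0 0.2; 0 0 30 0 0.2; 0 0 90 0 0.2; -20 40 150 0 0; -50 90 180 0 0; -90 140 190 0 0; -130 190 190 0 0; -170 235 190 0 0; -210 280 190 0 0; -250 325 190 0 0; -290 360 190 0 0"

```text
time_s: 31.92
eef_pos: [0.1626, 0.6132, 0.2329]
tool_rot: [-0.086, 0.996, 0.001, 0.001]
wrist_force: [1.2, -0.5, 0.4]
finger_gap: 1.0
grip_force: 0.0
```

```bash
python3 look.py z 165,130,455,330 140,120,460,290
```

```text
[0.16256909 0.61324457 0.23289352]
```

View pics/v_z.png

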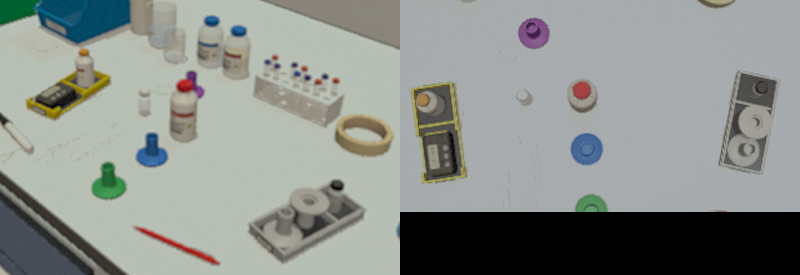

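Both kits are packed. Top view: bottle at (424,101), timer at (438,155), vial at (761,87), stubs at (753,122) and (744,151). The other stock hasn't moved. I'll let the arm settle and hand in.

Call:
apply_moves:
  rows: "0 0 0 0 0; 0 0 0 0 0; 0 0 0 0 0; 0 0 0 0 0"

```text
time_s: 32.52
eef_pos: [0.1644, 0.6115, 0.2315]
tool_rot: [-0.086, 0.996, -0.0, 0.0]
wrist_force: [-0.1, 0.4, -0.0]
finger_gap: 1.004
grip_force: 0.0
```

```bash
python3 -c "
from cell import robot
print(robot.job_done())"
```

```text
the job is handed in; nothing more can be done
None
```

Both kits are packed as asked and the job was handed in at about 32.5 s; the final pictures showed every part in its bay and the other stock where it was, but hand-in gave no verdict.

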